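Set and lock the slotted bracket of a tissue-bath fixture

ROBOT

A 7-joint arm with a two-finger parallel gripper is mounted at the origin on the work surface. World frame = base frame: x ahead of the robot, y to its left, z up, the work surface at z = 0. Lengths are in m, angles in rad, forces in N, time in s.
With the tool pointing down it reaches from about 0.4 to 0.85 m from the base axis. Payload 10.4 kg.
Tool frame: the origin (TCP) lies at the very end of the fingers, on their centre line; the grasp point (between the pads) lies 19 mm behind it; x points along the fingers, z is the direction in which the jaws open and shut, and the axes are right-handed (so a half turn about x gives the same grasp; the last joint's range is limited). The gripper opens to 85 mm and grips with 20 to 120 N. Pads are 22 mm wide; open, the fingers measure 114 mm over their backs; the gripper's body (76 mm by 85 mm) begins 54 mm behind the grasp point. The pads swing forward as they close: fully open they stand 13 mm farther back than shut.
Start: joints at [1.19, 0.332, -0.065, 1.46, 0.022, 1.35, -0.088], TCP at [0.219, -0.585, 0.231] pointing down, gripper open.
Joint ranges: [-2.6, 2.6], [-0.5, 2.12], [-1.47, 1.34], [0.16, 2.42], [-1.27, 4.41], [0.06, 2.06], [-2.6, 2.6]. Speed limits (rad/s): [2.22, 2.22, 2.79, 2.79, 3.14, 3.14, 3.14].

INTERFACE

Orientations are given as a unit quaternion [x, y, z, w].
In Python, from workcell import telemetry, viewer, manip, spot_in, mark_of gives the robot as it stands. The module is installed in compiled form; this text tells all that it offers.
- The arm moves only by the shell command python3 -m crank 'ROWS' [FORCE]. ROWS is JSON, a list of rows, each a list of 3 entries, a list of its own where there are three numbers: the closure, from 0 (fully open) to 1 (shut), then the shift along the world's x, y, z in cm, then the turn, a rotation vector about the world's x, y, z in rad. A call has 1 to 12 rows; each row shifts and turns the commanded pose from where the row before left it; what a row does not reach is not made up. A row lasts 1/12 s, in which the tool goes at most 41.7 mm and 7.16 degrees, less where a joint would pass 70% of its speed; a pose out of reach is approached as far as the arm can. A call with a gripper value outside its range is refused whole. The fingers move at their own pace and stop on an object; FORCE is the grip in N (left out, the last holds). Time passes only in rows, so rows that do not move let the fingers close. It gives the time, the measured TCP pose, the force and the opening at its end, in the units of the state.
- telemetry.get_obs(): the state, without advancing time (a new reading comes with each control period).
- viewer.camera(name): name is "scene" or "top" or "wrist"; returns a dict with "frame" (420x560x3 uint8, red, green, blue), "intrinsics" (3x3 intrinsics, pixels), "k1" (the pictures are not rectified: a ray, as slopes to the right and down, at radius r is drawn at 1 + k1 r^2 times it, then the intrinsics apply), "cam_to_world" (4x4, takes a point from camera to world coordinates). Camera axes: x right, y up, looking along -z (the intrinsics and any distortion apply to the point x, -y, -z); pixel columns grow to the right and rows downward; lengths in m; the calibration is good to about 2 mm. A picture is of the moment at which its call begins. There is no depth.
- manip.hand_in(): hands the job in, once; it reports no verdict.
Trained networks look in a picture, given as the dict that the camera call returned (one of the last four; its "shot" number tells which), for a name from the list of things; names that differ only in an ending like _2 or _b are one class to them, and where a whole thing is asked for, a point or a joint stands for the part that bears it (a point fixed in the world has none). Each returns a list of dicts, best first, with "conf" (0 to 1); they miss things now and then, are a little off and sometimes report something else, mostly with a low value. They report only what shows in the picture. A call takes as long as a camera call.
- spot_in(thing, picture): "location" ([x, y, z] in m, in the coordinates of the camera as it stood for that picture, good to about 4 mm: the middle of the surface that is visible of it).
- mark_of(thing, picture): "location" ([x, y, z] in m, in the coordinates of the camera as it stood for that picture, good to about 4 mm: a listed point, or the origin of a listed thing).
The state is a dict: "clock": time; "joint_pos": joint angles; "joint_velocities": joint speeds; "tau": joint torques, N m; "position": TCP position; "ee_rot": TCP orientation; "ft_force": force on the tool from outside, world axes, zero at the start; "torque": the same for the moment, N m; "grip_width": opening from 0.0 (shut) to 1.0 (fully open).
Only numpy, scipy, OpenCV 4.12 (cv2) and the standard library are available. Lean on these libraries where they do the work, as an engineer would, in place of code of your own. Each camera call takes 0.05 s, during which the arm holds its last target. There are 200 camera calls.

TASK

On the aluminium base plate, slide the white slotted bracket along its slots until its black centre line is in line with the arrow-shaped black index clip (not the square clip). Then tighten the black wing knob clockwise, seen from above, until it stops, and leave the bracket there.

Things in the scene. Friction and masses are not known exactly. Their poses are not given: they have to be found in the camera images.
- bracket: White angle bracket, moves only along its slots (its y), +-64 mm of mid travel; about 3 N, stays put. Foot 170 mm long (y), 8 thick, x -76 to +52. Origin: underside of foot, 12.5 mm above table, mid-length; the black centre line is at y = 0 on the +x edge. z up. Hold by the upright tab: 40 wide (y), 12 thick (x), centre x = -70, y = 0, z 8 to 68 mm. Slides on a fixed aluminium plate 12 mm high.
- arrow_clip: The mark: black arrow-shaped clip 38 mm long, 22 wide, 8 high, fixed on the plate beside the foot's +x edge, to one side or the other of the bracket's start; a square black clip, 24 mm, is on the other side. Origin: underside, at the arrow's tip (it points at the bracket), on its centre line. Axes parallel to the bracket's. In place: this origin at y = 0 in the bracket's frame.
- knob (a joint): Turn of the black wing knob, rad: 0 fully loose, grows clockwise seen from above, stop (tight) at 1.35. Starts at 0 to 0.25; takes about 0.1 N m and stays where left. Its bolt is fixed in the base plate: it does not move when the bracket slides.
- knob_grip (a point): Point on the knob's vertical axis at grip height, 51.5 mm above the table. The wing is an upright bar 56 mm long, 12 thick, from 35.5 to 63.5 mm above the table. At knob = 0 its length lies along the bracket's x (square to the slots) and turns clockwise from there by the knob's value. Foot top below it: 20.5 mm above the table. The tab passes 74 mm from the knob's axis.

How it is judged:
By the outcome, as a careful person would: the job done as asked, in the order asked, and still so for the second after the job is handed in, with the robot touching nothing.
It also fails if it takes over 50 s, if anything falls off the work surface, if the arm or the gripper's body presses on something with over 40 N, if the wrist force passes 120 N, or if a joint passes its speed limit or range.

## Working session

There is one attempt and no reset: what is moved stays moved. The work goes in short steps, Python scripts to look and compute and a shell command to move; the robot and the scene stay as the last step left them, time stands still between calls to the robot, and variables do not carry over. Pictures are saved under pics/ and viewed, about 8 in all and at most 12, crops included, and the job is handed in when it is done.

```bash
mkdir -p pics; cat > h.py <<'E'
import numpy as np, cv2
from workcell import telemetry, viewer, manip, spot_in, mark_of
def w(pic,p): return (np.array(pic["cam_to_world"])@np.r_[p,1])[:3]
def save(pic,n,crop=None,s=1):
    f=pic["frame"]
    if crop: f=f[crop[1]:crop[3],crop[0]:crop[2]]
    f=cv2.resize(f,None,fx=s,fy=s,interpolation=cv2.INTER_CUBIC)
    cv2.imwrite("pics/"+n+".png",f[...,::-1])
def ray(pic,u,v):
    K=np.array(pic["intrinsics"]);k=pic["k1"]
    a=np.array([(u-K[0,2])/K[0,0],(v-K[1,2])/K[1,1]]);b=a.copy()
    for _ in range(20): b=a/(1+k*(b@b))
    T=np.array(pic["cam_to_world"]); return T[:3,3],T[:3,:3]@np.array([b[0],-b[1],-1])
def px2w(pic,u,v,z):
    o,d=ray(pic,u,v); return o+d*(z-o[2])/d[2]
def w2px(pic,p):
    T=np.array(pic["cam_to_world"]);c=np.linalg.inv(T)@np.r_[p,1]
    a=np.array([c[0],-c[1]])/-c[2];a=a*(1+pic["k1"]*(a@a));K=np.array(pic["intrinsics"])
    return K[0,0]*a[0]+K[0,2],K[1,1]*a[1]+K[1,2]
E
python3 - <<'E'
from h import *
o=telemetry.get_obs();print({k:np.round(v,3).tolist() for k,v in o.items()})
for c in("top","scene","wrist"):
    p=viewer.camera(c)
    save(p,c+"0")
    for t in("bracket","arrow_clip","knob_grip","knob"):
        for f in(spot_in,mark_of):
            try:
                for r in f(t,p)[:2]: print(c,t,f.__name__,np.round(w(p,r["location"]),4),round(r["conf"],2))
            except Exception as e: print(c,t,f.__name__,e)
a,b=[cv2.imread("pics/%s0.png"%c) for c in("top","scene")]
E
```

```text
{'clock': 0.0, 'joint_pos': [1.19, 0.333, -0.065, 1.461, 0.022, 1.35, -0.089], 'joint_velocities': [0.001, 0.002, 0.001, -0.002, 0.001, 0.001, 0.0], 'tau': [-0.0, -62.545, 0.049, -39.159, 0.016, 0.01, 0.0], 'position': [0.219, -0.585, 0.231], 'ee_rot': [0.403, 0.581, -0.403, 0.581], 'ft_force': [-0.19, 0.292, 0.196], 'torque': [-0.056, 0.039, -0.035], 'grip_width': 1.0}
top bracket call [0.5077 0.0863 0.0217] 0.61
top bracket call [0.5282 0.0811 0.016 ] 0.71
top arrow_clip call [0.6037 0.1068 0.0211] 0.79
top arrow_clip call [0.5897 0.1086 0.0129] 0.76
top knob_grip call [0.5314 0.0729 0.0643] 0.9
top knob_grip call [0.5342 0.0758 0.0528] 0.62
top knob call [0.5352 0.0782 0.065 ] 0.81
top knob call it knows: arrow_clip, bracket, knob_grip
scene bracket call [0.5032 0.0742 0.0179] 0.96
scene bracket call [0.5224 0.0819 0.0105] 0.7
scene arrow_clip call [0.6079 0.1026 0.0136] 0.57
scene knob_grip call [0.5364 0.0691 0.053 ] 0.64
scene knob_grip call [0.5346 0.0753 0.0527] 0.56
scene knob call [0.5386 0.07   0.0551] 0.72
scene knob call it knows: arrow_clip, bracket, knob_grip
wrist knob call it knows: arrow_clip, bracket, knob_grip
```

View pics/top0.png

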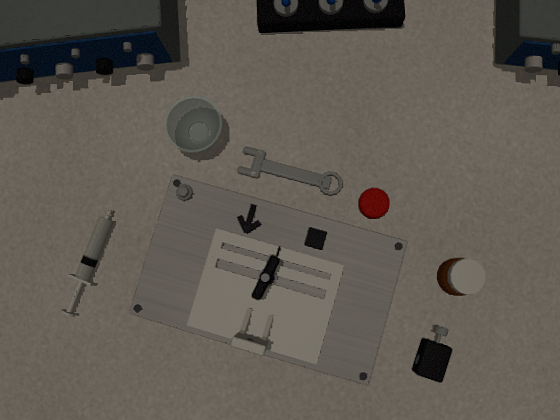

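View pics/scene0.png

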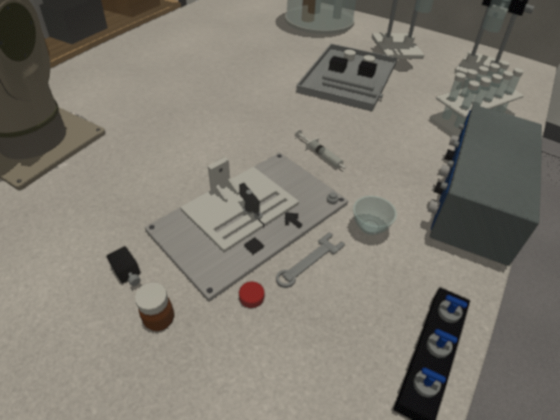

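The top view shows the tab at about (250,345), the knob at (266,277), the arrow clip at (248,220) and the square clip at (316,238). The bracket has to slide toward the arrow, which is image left. I'll zoom in to measure.

```bash
python3 - <<'E'
from h import *
p=viewer.camera("top"); save(p,"top1",(180,190,360,370),4)
np.save("pics/top.npy",p,allow_pickle=True)
for n,(u,v) in dict(TL=(216,229),TR=(343,263),BR=(318,362),BL=(188,326)).items(): print(n,np.round(px2w(p,u,v,.0205),4))
E
```

```text
TL [0.5962 0.1444 0.0205]
TR [ 0.5548 -0.0177  0.0205]
BR [0.4316 0.013  0.0205]
BL [0.4731 0.1768 0.0205]
```

View pics/top1.png

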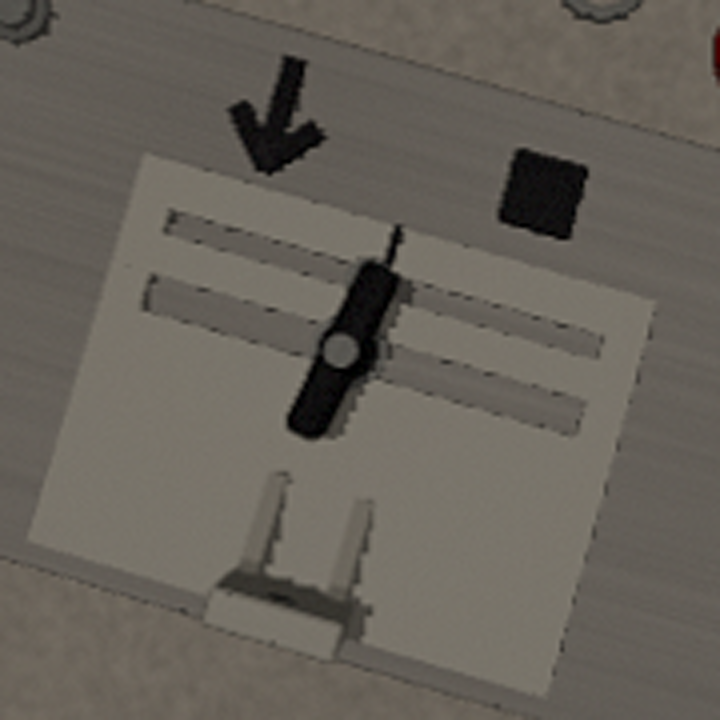

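In the crop, the arrow tip is at (268,173) and its tail at (295,57). The centre line meets the edge at (399,228). The foot corners are (146,153), (655,300), (548,696) and (28,543).

```bash
python3 - <<'E'
from h import *
p=np.load("pics/top.npy",allow_pickle=True).item()
g=lambda u,v,z:px2w(p,180+(u+.5)/4-.5,190+(v+.5)/4-.5,z)
TL,TR,BR,BL=[g(*c,.0205) for c in((146,153),(655,300),(548,696),(28,543))]
y=(TL-TR)+(BL-BR);y/=np.linalg.norm(y);x=np.cross(y,[0,0,1])
print("len",np.linalg.norm(TL-TR),np.linalg.norm(BL-BR),np.linalg.norm(TL-BL),"x",x,"y",y,"yaw",np.arctan2(x[1],x[0]))
xe=(TL-BL+TR-BR);print("yaw from x",np.arctan2(xe[1],xe[0]))
mid=(TL+TR+BR+BL)/4;O=mid+x*.012;print("origin",O)
tip=g(268,173,.02);tail=g(295,57,.02);line=g(399,228,.0205)
print("tip",tip,"line",line,"sq",g(543,194,.02))
for n,q in dict(tip=tip,tail=tail,line=line,sq=g(543,194,.02),tabL=g(213,605,.08),tabR=g(335,650,.08),k=g(341,350,.064)).items(): print(n,((q-O)@x).round(4),((q-O)@y).round(4))
print("wing",g(378,270,.0635),g(305,430,.0635)); d=g(378,270,.0635)-g(305,430,.0635);print("wing yaw",np.arctan2(d[1],d[0]),"axis",(g(378,270,.0635)+g(305,430,.0635))/2)
print("tab centre",O-.07*x)
from scipy.spatial.transform import Rotation as R
print(R.from_quat(telemetry.get_obs()["ee_rot"]).as_matrix().round(3))
E
```

```text
len 0.16850337340753227 0.16969522783794694 0.12845899885027154 x [ 0.96467048 -0.26345942  0.        ] y [0.26345942 0.96467048 0.        ] yaw -0.2666065707035179
yaw from x -0.2652262881435391
origin [0.52501273 0.0766875  0.0205    ]
tip [0.59168326 0.10502533 0.02      ] line [0.57459639 0.06294795 0.0205    ] sq [0.58591261 0.01737412 0.02      ]
tip 0.0568 0.0449
tail 0.095 0.0472
line 0.0515 -0.0002
sq 0.0744 -0.0412
tabL -0.0695 0.018
tabR -0.0719 -0.019
k 0.0101 0.0041
wing [0.55954644 0.06739213 0.0635    ] [0.51218219 0.08823266 0.0635    ]
wing yaw -0.41451155980623394 axis [0.53586432 0.07781239 0.0635    ]
tab centre [0.45748579 0.09512966 0.0205    ]
[[ 0.     0.937  0.35 ]
 [-0.     0.35  -0.937]
 [-1.     0.     0.   ]]
```

Measured values:
- The bracket must slide about +46 mm along its y, world direction (0.263, 0.965).
- The knob reads about 0.15.
- The tab centre is near (0.457, 0.095).

Next I'll move above the tab with the jaws opening along bracket y, turning +2.52 rad so the later knob turn stays in joint range.

```bash
python3 -m crank '[[0,[2,2.85,0],[0,0,0.12]],[0,[2,2.85,0],[0,0,0.12]],[0,[2,2.85,0],[0,0,0.12]],[0,[2,2.85,0],[0,0,0.12]],[0,[2,2.85,0],[0,0,0.12]],[0,[2,2.85,0],[0,0,0.12]],[0,[2,2.85,0],[0,0,0.12]],[0,[2,2.85,0],[0,0,0.12]],[0,[2,2.85,0],[0,0,0.12]],[0,[2,2.85,0],[0,0,0.12]]]' 60
python3 -m crank '[[0,[0.34,3.6,0],[0,0,0.12]],[0,[0.34,3.6,0],[0,0,0.12]],[0,[0.34,3.6,0],[0,0,0.12]],[0,[0.34,3.6,0],[0,0,0.12]],[0,[0.34,3.6,0],[0,0,0.12]],[0,[0.34,3.6,0],[0,0,0.12]],[0,[0.34,3.6,0],[0,0,0.12]],[0,[0.34,3.6,0],[0,0,0.12]],[0,[0.34,3.6,0],[0,0,0.12]],[0,[0.34,3.6,0],[0,0,0.12]],[0,[0.34,3.4,0],[0,0,0.12]],[0,[0,0,0],[0,0,0]]]'
python3 - <<'E'
from h import *
o=telemetry.get_obs();print({k:np.round(v,3).tolist() for k,v in o.items()})
from scipy.spatial.transform import Rotation as R
print(R.from_quat(o["ee_rot"]).as_matrix().round(3))
p=viewer.camera("wrist");save(p,"wr1")
print("O",w2px(p,[.525,.0767,.0205]),"tab",w2px(p,[.4575,.0951,.0805]))
for t in("bracket","arrow_clip","knob_grip"):
    for r in mark_of(t,p)[:1]: print(t,np.round(w(p,r["location"]),4),round(r["conf"],2))
E
```

```text
clock: 2.08
position: [0.4196, -0.299, 0.2316]
ee_rot: [0.002, 0.707, -0.003, 0.707]
ft_force: [0.8, -0.5, -0.4]
grip_width: 1.001
clock: 3.08
position: [0.4559, 0.1007, 0.232]
ee_rot: [-0.434, 0.557, 0.435, 0.559]
ft_force: [-0.2, 0.4, -0.1]
grip_width: 1.0
{'clock': 3.083, 'joint_pos': [0.527, 0.027, -0.839, 1.823, 0.019, 1.298, 1.006], 'joint_velocities': [0.048, -0.018, 0.092, 0.023, -0.003, 0.011, -0.046], 'tau': [0.172, -26.881, 0.049, -38.652, 0.794, -0.064, 0.692], 'position': [0.456, 0.101, 0.232], 'ee_rot': [-0.434, 0.557, 0.435, 0.559], 'ft_force': [-0.241, 0.391, -0.077], 'torque': [0.015, 0.023, 0.016], 'grip_width': 1.0}
[[ 0.002 -0.969  0.245]
 [ 0.002  0.245  0.969]
 [-1.    -0.001  0.003]]
O (np.float64(274.76444449062285), np.float64(236.7884082149476)) tab (np.float64(274.62062732799865), np.float64(190.55965153926473))
bracket [0.5233 0.0797 0.0082] 0.82
arrow_clip [0.5932 0.1088 0.0124] 0.9
knob_grip [0.5335 0.076  0.0472] 0.9
```

View pics/wr1.png

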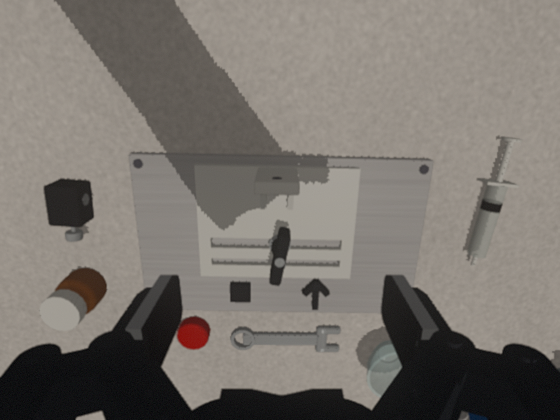

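The wrist view agrees with the top view: tab at (277,185), knob at (280,255), arrow at (316,292). I'll descend onto the tab and close.

```bash
python3 -m crank '[[0,[0.15,-0.56,0],[0,0,-0.02]],[0,[0,0,-2.7],[0,0,0]],[0,[0,0,-2.7],[0,0,0]],[0,[0,0,-2.7],[0,0,0]],[0,[0,0,-2.7],[0,0,0]],[0,[0,0,-2.7],[0,0,0]],[0,[0,0,-2.7],[0,0,0]],[0,[0,0,-2.8],[0,0,0]],[0,[0,0,0],[0,0,0]],[0,[0,0,0],[0,0,0]]]' 40
python3 -m crank '[[1,[0,0,0],[0,0,0]],[1,[0,0,0],[0,0,0]],[1,[0,0,0],[0,0,0]],[1,[0,0,0],[0,0,0]],[1,[0,0,0],[0,0,0]],[1,[0,0,0],[0,0,0]],[1,[0,0,0],[0,0,0]],[1,[0,0,0],[0,0,0]]]' 40
```

```text
clock: 4.12
position: [0.4571, 0.0869, 0.0409]
ee_rot: [-0.423, 0.567, 0.424, 0.565]
ft_force: [0.7, 0.6, 0.4]
grip_width: 1.005
clock: 4.78
position: [0.4592, 0.0884, 0.043]
ee_rot: [-0.425, 0.565, 0.424, 0.567]
ft_force: [-1.4, 2.0, 11.3]
grip_width: 0.463
```

The tab is gripped: opening 0.463, about 39 mm. I'll slide most of the way, then measure.

```bash
python3 -m crank '[[1,[0.13,0.48,0],[0,0,0]],[1,[0.13,0.48,0],[0,0,0]],[1,[0.13,0.48,0],[0,0,0]],[1,[0.13,0.48,0],[0,0,0]],[1,[0.13,0.48,0],[0,0,0]],[1,[0.13,0.48,0],[0,0,0]],[1,[0.13,0.48,0],[0,0,0]],[1,[0.13,0.48,0],[0,0,0]],[1,[0,0,0],[0,0,0]],[1,[0,0,0],[0,0,0]],[1,[0,0,0],[0,0,0]]]'
python3 - <<'E'
from h import *
p=viewer.camera("wrist");save(p,"wr2")
q=viewer.camera("top");save(q,"top2",(180,190,360,370),3.3)
np.save("pics/p2.npy",[p,q],allow_pickle=True)
a=cv2.imread("pics/wr2.png");b=cv2.imread("pics/top2.png")
s=np.zeros((600,794,3),np.uint8);s[:594,:594]=b;a=cv2.resize(a,(200,150));s[:150,594:]=a;cv2.imwrite("pics/c2.png",s)
for c in(p,q):
    for t in("bracket","arrow_clip"):
        for r in mark_of(t,c)[:1]: print(t,np.round(w(c,r["location"]),4),round(r["conf"],2))
print(telemetry.get_obs()["position"])
E
```

```text
clock: 5.7
position: [0.4699, 0.1272, 0.043]
ee_rot: [-0.425, 0.564, 0.424, 0.567]
ft_force: [2.2, 2.1, 6.5]
grip_width: 0.461
bracket [0.5329 0.1126 0.011 ] 0.72
bracket [0.5361 0.1149 0.0166] 0.59
arrow_clip [0.5909 0.1077 0.012 ] 0.88
[0.46986899 0.12714275 0.04299433]
```

View pics/c2.png

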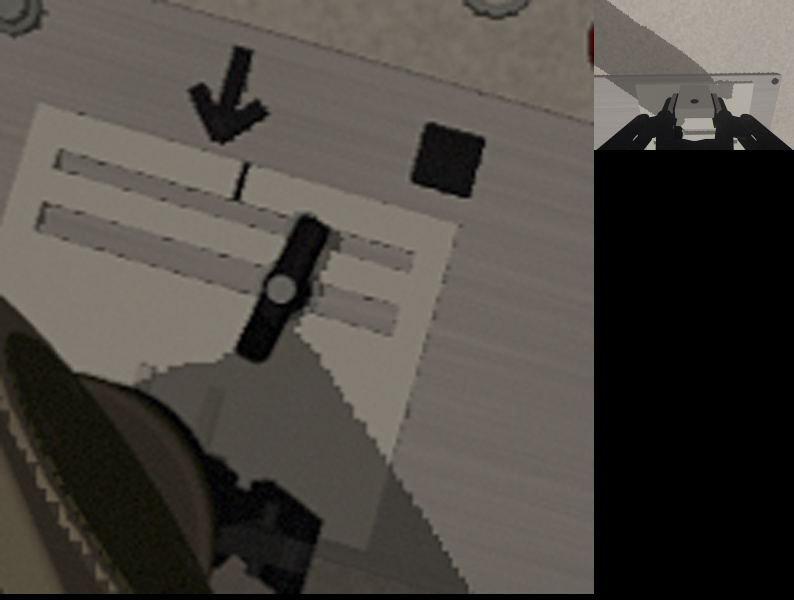

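View pics/wr2.png

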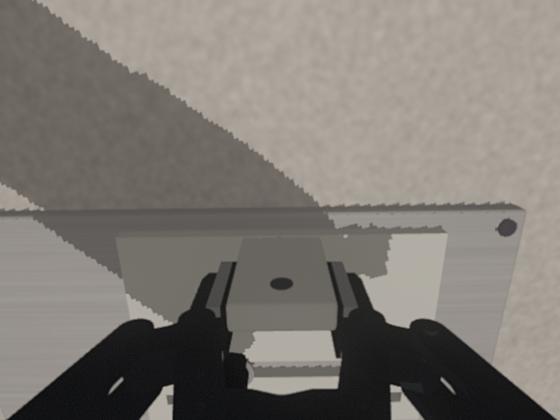

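The tab is held centrally between the fingers. In the crop, the line runs (247,163) to (238,200) and the arrow tip is at (221,143), so some travel remains. I'll measure it by segmentation.

```bash
cat >> h.py <<'E'
def measure(q):
    y=np.array([.2635,.9647,0]);x=np.array([.9647,-.2635,0])
    g=q["frame"].max(2).astype(float);m=(g<55).astype(np.uint8)
    n,l,st,ce=cv2.connectedComponentsWithStats(m,connectivity=8)
    out=[]
    for i in range(1,n):
        u,v=ce[i]
        if 200<u<340 and 190<v<262 and st[i,4]>=4:
            r,c=np.nonzero(l==i);P=np.array([px2w(q,a,b,.0203) for a,b in zip(c,r)])
            Y=P@y;X=P@x
            print(i,"px",ce[i].round(1),"n",st[i,4],"Ymean %.4f Ymid %.4f Xrange %.4f %.4f"%(Y.mean(),(Y.min()+Y.max())/2,X.min(),X.max()))
    # line column profile: weighted darkness
E
python3 - <<'E'
from h import *
p,q=np.load("pics/p2.npy",allow_pickle=True)
measure(q)
print(q["frame"].max(2)[236:254,246:262])
E
```

```text
40 px [325.3 193.3] n 6 Ymean 0.1743 Ymid 0.1749 Xrange 0.6186 0.6205
44 px [249.  220.5] n 321 Ymean 0.2588 Ymid 0.2588 Xrange 0.5431 0.5810
52 px [315.3 238.2] n 362 Ymean 0.1712 Ymid 0.1711 Xrange 0.5481 0.5729
55 px [252.6 244.9] n 22 Ymean 0.2455 Ymid 0.2456 Xrange 0.5234 0.5385
[[103  98  99 102 102 102 104 107 105 104 105 104 102 104 103 105]
 [117 112 108 101  99  99 101 102 102 105 107 105 104 104 104 103]
 [129 129 128 129 126 113 109  92  98 104 105 103 104 106 104 104]
 [129 129 130 131 129 130 132  92  43  54  88 103 101 101 103 102]
 [128 128 129 128 129 131 118  69  12  46 115 119  91  98 102  99]
 [128 128 128 127 128 130 119  67   5 111 133 130 129 131 125 123]
 [128 129 127 129 131 133  94  29  28 114 132 129 131 129 128 130]
 [128 127 128 129 131 135  88   7  87 124 131 129 129 127 128 129]
 [128 129 130 129 132 100  41   8  83 123 130 130 129 129 131 129]
 [128 130 129 129 135  91  17  22 113 132 130 128 129 128 130 128]
 [127 130 130 130 136  90  12  30 113 131 129 130 128 130 128 129]
 [129 129 128 132 120  71  11  86 124 131 130 129 129 128 129 128]
 [131 131 131 133  94  29   3 113 133 130 128 129 130 129 128 129]
 [ 94 112 129 136  93  19  19 115 132 130 129 130 129 130 129 130]
 [105 107  83  71  52  20  47 116 134 130 130 129 128 128 128 127]
 [103 104 104 108 109 108  82  74 104 125 132 131 132 129 131 130]
 [106 103 104 104 106 107 107 106 107  99  97 116 131 132 132 130]
 [104 106 105 104 105 104 104 105 106 106 107 108  80  71  88 108]]
```

The remaining slide is 13.2 mm.

```bash
python3 -m crank '[[1,[0.12,0.43,0],[0,0,0]],[1,[0.12,0.42,0],[0,0,0]],[1,[0.11,0.42,0],[0,0,0]],[1,[0,0,0],[0,0,0]],[1,[0,0,0],[0,0,0]],[1,[0,0,0],[0,0,0]]]'
python3 - <<'E'
from h import *
q=viewer.camera("top");measure(q)
E
```

```text
clock: 6.5
position: [0.4733, 0.1398, 0.043]
ee_rot: [-0.425, 0.564, 0.424, 0.567]
ft_force: [1.5, 1.6, 6.9]
grip_width: 0.464
42 px [325.5 193.8] n 4 Ymean 0.1740 Ymid 0.1741 Xrange 0.6186 0.6195
46 px [248.9 220.5] n 320 Ymean 0.2588 Ymid 0.2588 Xrange 0.5431 0.5810
52 px [315.3 238.2] n 362 Ymean 0.1712 Ymid 0.1711 Xrange 0.5481 0.5729
55 px [242.8 242. ] n 22 Ymean 0.2586 Ymid 0.2587 Xrange 0.5235 0.5384
```

The line and arrow now agree to 0.2 mm. I'll release, rise and check again.

```bash
python3 -m crank '[[0,[0,0,0],[0,0,0]],[0,[0,0,0],[0,0,0]],[0,[0,0,0],[0,0,0]],[0,[0,0,0],[0,0,0]],[0,[0,0,0],[0,0,0]],[0,[0,0,0],[0,0,0]],[0,[0,0,2.5],[0,0,0]],[0,[0,0,3],[0,0,0]],[0,[0,0,3],[0,0,0]],[0,[0,0,2.5],[0,0,0]],[0,[0,0,0],[0,0,0]],[0,[0,0,0],[0,0,0]]]'
python3 - <<'E'
from h import *
q=viewer.camera("top");measure(q);save(q,"top3",(180,190,360,370),3.3)
from scipy.spatial.transform import Rotation as R
o=telemetry.get_obs();M=R.from_quat(o["ee_rot"]).as_matrix();print(M.round(3),np.arctan2(M[1,2],M[0,2]),o["joint_pos"],o["position"])
for r in mark_of("knob_grip",q)[:1]: print(np.round(w(q,r["location"]),4),round(r["conf"],2))
E
```

```text
clock: 7.55
position: [0.4725, 0.1391, 0.1524]
ee_rot: [-0.425, 0.565, 0.424, 0.566]
ft_force: [-0.4, -1.2, 0.3]
grip_width: 1.002
38 px [325.5 193.8] n 4 Ymean 0.1740 Ymid 0.1741 Xrange 0.6186 0.6195
39 px [334.5 193.8] n 4 Ymean 0.1629 Ymid 0.1630 Xrange 0.6214 0.6237
42 px [249.  220.5] n 317 Ymean 0.2588 Ymid 0.2588 Xrange 0.5431 0.5810
48 px [315.3 238.2] n 362 Ymean 0.1712 Ymid 0.1711 Xrange 0.5481 0.5729
53 px [242.8 242. ] n 22 Ymean 0.2586 Ymid 0.2587 Xrange 0.5235 0.5384
[[ 0.    -0.96   0.28 ]
 [-0.     0.28   0.96 ]
 [-1.    -0.001 -0.   ]] 1.2866782896059017 [ 0.41030378  0.1910509  -0.85440644  1.87165956  0.15826223  1.14804533
  0.78633658] [0.4717405  0.13881974 0.15122364]
[0.5316 0.0743 0.0552] 0.65
```

View pics/top3.png

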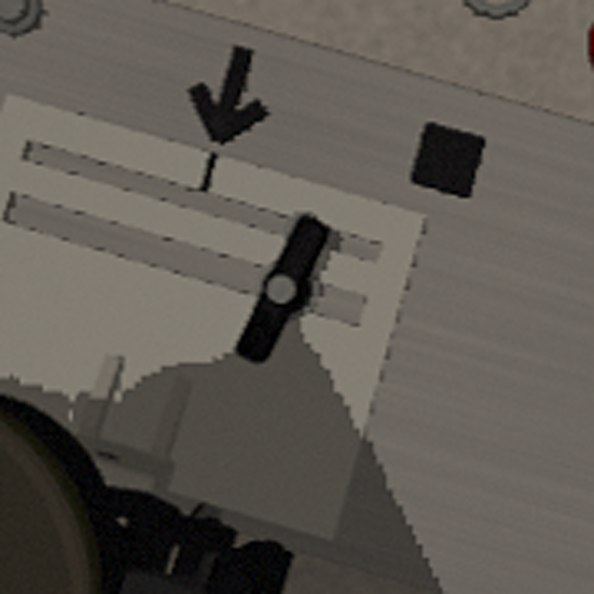

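The alignment held after release: line 0.2586, arrow 0.2588. The knob axis is at about (0.535, 0.077) with the wing yaw near -0.415. I'll move over the knob, descend and grip the wing.

```bash
python3 -m crank '[[0,[2.1,-2.1,0],[0,0,-0.07]],[0,[2.1,-2.1,0],[0,0,-0.06]],[0,[2.13,-1.98,0],[0,0,0]],[0.2,[0,0,0],[0,0,0]],[0.2,[0,0,0],[0,0,0]],[0.2,[0,0,0],[0,0,0]]]' 60
python3 - <<'E'
from h import *
p=viewer.camera("wrist");save(p,"wr3")
from scipy.spatial.transform import Rotation as R
o=telemetry.get_obs();M=R.from_quat(o["ee_rot"]).as_matrix();print(np.arctan2(M[1,2],M[0,2]),o["position"])
for r in mark_of("knob_grip",p)[:1]: print(np.round(w(p,r["location"]),4),round(r["conf"],2))
print(w2px(p,[.535,.077,.0635]))
E
```

```text
clock: 8.15
position: [0.534, 0.0779, 0.1501]
ee_rot: [-0.386, 0.592, 0.388, 0.591]
ft_force: [-1.0, 1.5, -0.6]
grip_width: 0.797
1.1586344060137823 [0.53399415 0.07827685 0.15051559]
[0.533  0.0767 0.0459] 0.89
(np.float64(280.0949798083781), np.float64(215.3972732354066))
```

View pics/wr3.png

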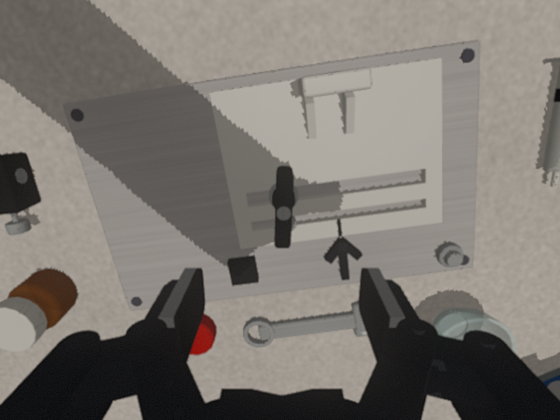

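The wing is upright in the wrist image, with its cap at (284,213), so the jaws are square to it. The arrow and line stand aligned at (342,235). I'll descend and grip.

```bash
python3 -m crank '[[0.2,[0.15,0,-3],[0,0,0]],[0.2,[0,0,-3],[0,0,0]],[0.2,[0,0,-3],[0,0,0]],[0.2,[0,0,-2.7],[0,0,0]],[0.2,[0,0,0],[0,0,0]],[0.2,[0,0,0],[0,0,0]]]' 50
python3 -m crank '[[1,[0,0,0],[0,0,0]],[1,[0,0,0],[0,0,0]],[1,[0,0,0],[0,0,0]],[1,[0,0,0],[0,0,0]],[1,[0,0,0],[0,0,0]],[1,[0,0,0],[0,0,0]],[1,[0,0,0],[0,0,0]],[1,[0,0,0],[0,0,0]],[1,[0,0,0],[0,0,0]]]' 50
```

```text
clock: 8.75
position: [0.5353, 0.078, 0.034]
ee_rot: [-0.387, 0.592, 0.388, 0.591]
ft_force: [-0.6, -0.8, 0.8]
grip_width: 0.797
clock: 9.5
position: [0.5375, 0.0778, 0.0357]
ee_rot: [-0.387, 0.591, 0.386, 0.593]
ft_force: [-1.1, 0.2, 7.2]
grip_width: 0.129
```

```bash
python3 -m crank '[[1,[0,0,0],[0,0,-0.1]],[1,[0,0,0],[0,0,-0.1]],[1,[0,0,0],[0,0,-0.1]],[1,[0,0,0],[0,0,-0.1]],[1,[0,0,0],[0,0,-0.1]],[1,[0,0,0],[0,0,-0.1]],[1,[0,0,0],[0,0,-0.1]],[1,[0,0,0],[0,0,-0.1]],[1,[0,0,0],[0,0,-0.1]],[1,[0,0,0],[0,0,-0.1]],[1,[0,0,0],[0,0,0]],[1,[0,0,0],[0,0,0]]]'
cat > a.py <<'E'
from h import *
from scipy.spatial.transform import Rotation as R
o=telemetry.get_obs();M=R.from_quat(o["ee_rot"]).as_matrix();print("jaw",np.arctan2(M[1,2],M[0,2]),"knob~",-.2655+np.pi/2-np.arctan2(M[1,2],M[0,2]),o["torque"].round(3) if hasattr(o["torque"],"round") else o["torque"],np.round(o["joint_pos"],2))
E
python3 a.py
```

```text
clock: 10.5
position: [0.5351, 0.0759, 0.0356]
ee_rot: [-0.056, 0.706, 0.054, 0.704]
ft_force: [-14.6, -6.0, 22.6]
grip_width: 0.129
jaw 0.15560570228207768 knob~ 1.149690624512819 [-1.338  3.19   0.014] [ 0.22  0.4  -0.53  1.86  0.25  0.95 -0.26]
```

```bash
python3 -m crank '[[1,[-0.1,-0.05,0.15],[0,0,-0.06]],[1,[0,0,0],[0,0,-0.06]],[1,[0,0,0],[0,0,-0.06]],[1,[0,0,0],[0,0,0]],[1,[0,0,0],[0,0,0]],[1,[0,0,0],[0,0,0]]]'
python3 a.py
python3 -m crank '[[1,[0,0,0],[0,0,-0.04]],[1,[0,0,0],[0,0,-0.04]],[1,[0,0,0],[0,0,0]],[1,[0,0,0],[0,0,0]],[1,[0,0,0],[0,0,0]]]'
python3 a.py
```

```text
clock: 11.0
position: [0.5344, 0.0759, 0.0358]
ee_rot: [0.008, 0.708, -0.009, 0.706]
ft_force: [-5.5, -3.3, 4.0]
grip_width: 0.13
jaw -0.02353990684173405 knob~ 1.3288362336366306 [-0.57   1.085 -0.075] [ 0.2   0.39 -0.5   1.86  0.23  0.94 -0.43]
clock: 11.42
position: [0.5343, 0.0762, 0.0359]
ee_rot: [0.035, 0.707, -0.036, 0.705]
ft_force: [-6.0, -3.8, 4.1]
grip_width: 0.133
jaw -0.10077877503169505 knob~ 1.4060751018265916 [-0.538  1.191  1.311] [ 0.19  0.39 -0.48  1.86  0.22  0.94 -0.5 ]
```

The moment about z jumped from about 0.1 to 1.3 N m at about 1.35–1.4 rad, so the knob is at its stop. I'll release and go up.

```bash
python3 -m crank '[[0.3,[0,0,0],[0,0,0]],[0.3,[0,0,0],[0,0,0]],[0.3,[0,0,0],[0,0,0]],[0.3,[0,0,0],[0,0,0]],[0.3,[0,0,0],[0,0,0]],[0.3,[0,0,3],[0,0,0]],[0.3,[0,0,3.5],[0,0,0]],[0.3,[0,0,3.5],[0,0,0]],[0.3,[0,0,3.5],[0,0,0]],[0.3,[-1,-3,3],[0,0,0]],[0.3,[-1,-3.5,3],[0,0,0]],[0.3,[-1,-3.5,0],[0,0,0]]]'
python3 -m crank '[[0.3,[-1,-3.5,0],[0,0,0]],[0.3,[-1,-3.5,0],[0,0,0]],[0.3,[0,-3.5,0],[0,0,0]],[0.3,[0,-3.5,0],[0,0,0]],[0.3,[0,0,0],[0,0,0]],[0.3,[0,0,0],[0,0,0]],[0.3,[0,0,0],[0,0,0]]]'
python3 - <<'E'
from h import *
q=viewer.camera("top");measure(q);save(q,"top4",(180,190,360,370),3.3)
np.save("pics/q4.npy",q,allow_pickle=True)
E
```

```text
clock: 12.42
position: [0.5091, -0.0173, 0.2317]
ee_rot: [0.036, 0.703, -0.035, 0.709]
ft_force: [1.1, -1.4, 0.5]
grip_width: 0.702
clock: 13.0
position: [0.4873, -0.1572, 0.226]
ee_rot: [0.037, 0.706, -0.036, 0.706]
ft_force: [0.4, -0.2, 0.7]
grip_width: 0.693
40 px [325.9 193.5] n 13 Ymean 0.1736 Ymid 0.1736 Xrange 0.6182 0.6213
43 px [334.7 193.7] n 6 Ymean 0.1627 Ymid 0.1628 Xrange 0.6214 0.6237
44 px [249.  220.4] n 329 Ymean 0.2588 Ymid 0.2588 Xrange 0.5431 0.5810
52 px [315.3 238.1] n 363 Ymean 0.1712 Ymid 0.1711 Xrange 0.5481 0.5729
56 px [242.8 242. ] n 22 Ymean 0.2586 Ymid 0.2587 Xrange 0.5235 0.5384
68 px [271.9 259.7] n 23 Ymean 0.2167 Ymid 0.2168 Xrange 0.5161 0.5225
```

View pics/top4.png

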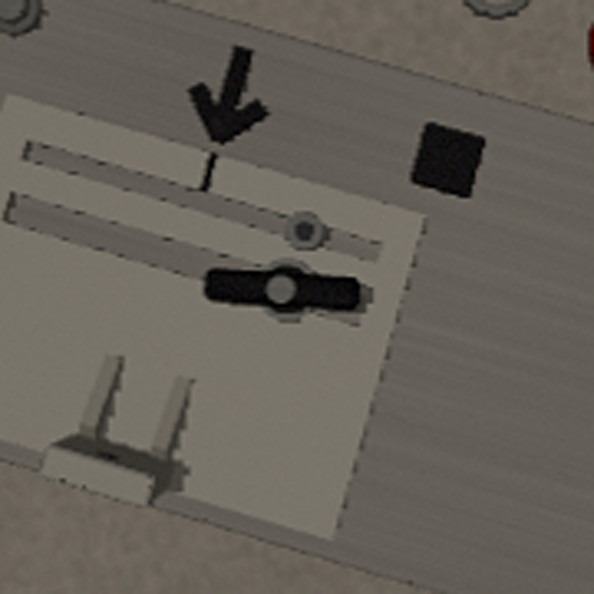

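The wing lies (206,284) to (360,292), 0.222 rad short of parallel to the slots, so the knob is at about 1.35, its stop. Line and arrow still agree, so I'm handing in.

```bash
python3 -c "
from workcell import manip; print(manip.hand_in())"
```

```text
the job is handed in; nothing more can be done
None
```

I slid the bracket about 45 mm by its tab until its centre line met the arrow clip, then turned the wing knob clockwise to its stop. The job is handed in, with about 13 s used on the robot clock.

- **Alignment:** in the last top-camera picture, taken after tightening and with the arm well clear, line and arrow agree to about 0.2 mm (0.2586 against 0.2588 m along the slots). That is the same as before tightening.
- **Knob:** the wing's angle in that picture gives about 1.35 rad. While turning, the moment jumped from under 0.1 to 1.3 N m as it reached the stop.
- **Disagreement:** the jaw angle read about 1.41 rad at the stop. I put this down to the fingers twisting slightly on the wing, since the picture shows 1.35.
- **Force:** the wrist force rose briefly to about 28 N during the turn. I eased it by shifting the tool slightly. The limit is 120 N.

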